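# Change over the drying cabinets

### The arm

A 6-joint arm with a two-finger parallel gripper is mounted at the origin on a cart in front of the work surface, level with it; the furniture and walls round the work are solid. World frame = base frame: x ahead of the robot, y to its left, z up, the work surface at z = 0. Lengths are in m, angles in rad, forces in N, time in s.
With the tool pointing down it reaches from about 0.3 to 0.875 m from the base axis. Payload 6.4 kg.
Tool frame: the origin (TCP) lies at the very end of the fingers, on their centre line; the grasp point (between the pads) lies 19 mm behind it (r.grip_depth is the distance from the TCP to the grasp point, in m); z points along the fingers, y is the line along which they close (so a half turn about z gives the same grasp; the last joint's range is limited). The gripper opens to 88 mm and grips with 3 to 60 N. Pads are 18 mm wide; open, the fingers measure 123 mm over their backs; the gripper's body (75 mm by 187 mm) begins 45 mm behind the grasp point.
Start: joints at [-1.349, 0.181, 1.607, -0, 1.354, -0.206], TCP at [0.239, -0.523, 0.205] pointing down, gripper open.
Joint ranges: [-2.99, 2.99], [-0.89, 2.07], [0.3, 2.58], [-1.14, 4.28], [0, 2.63], [-3.12, 3.12]. Speed limits (rad/s): [2.57, 2.57, 3.01, 3.14, 3.14, 3.14].

### API

Orientations are given as a unit quaternion [w, x, y, z].
In Python, from cell import r gives the robot as it stands.
- The arm moves only by the tool jog_arm, never from a script. Its argument "targets" is text: rows parted by semicolons, each of 6 numbers parted by spaces: the shift along the world's x, y, z in m, then the turn, a rotation vector about the world's x, y, z in rad. In form: tx ty tz ax ay az; .... A call has exactly 10 rows; each row shifts and turns the commanded pose from where the row before left it; what a row does not reach is not made up. A row lasts 1/8 s, in which the tool goes at most 62.5 mm and 10.7 degrees, less where a joint would pass 70% of its speed; a pose out of reach is approached as far as the arm can. A call is refused whole if a number of a shift passes 0.0625 or a number of a turn 0.188, either way. A call with a gripper value outside its range is refused whole. "jaw" is the finger opening in m, from 0 to 0.0881, set as the call begins (left out, the last holds). The fingers move at their own pace and stop on an object; "force" is the grip in N (left out, the last holds). Time passes only in rows, so rows that do not move let the fingers close, or fill a call up. It gives the time, the measured TCP pose, the force, the opening and the grip force at its end, in the units of the state.
- r.get_obs(): the state, without advancing time (a new reading comes with each control period).
- r.camera(name): name is "scene" or "top" or "wrist"; returns the picture (384x512x3 uint8, red, green, blue); there is no depth.
- r.camera_model(name): a dict with "K" (3x3 intrinsics, pixels), "R" (3x3) and "t" (3): a world point X has camera coordinates R X + t. Camera axes: x right, y down, z forward; pixel columns grow to the right and rows downward; lengths in m; the calibration is good to about 2 mm. A picture is of the moment at which its call begins: read the wrist's pose just before it. camera_model takes no time and is no camera call; for the wrist camera it gives the pose at the moment of the call.
- r.hand_in(): hands the job in; it is judged then, once.
The state is a dict: "time_s": time; "joints": joint angles; "dq": joint speeds; "joint_torque": joint torques, N m; "eef_pos": TCP position; "orientation": TCP orientation; "ft_force": force on the tool from outside, world axes, zero at the start; "ft_torque": the same for the moment, N m; "grip_width": opening from 0.0 (shut) to 1.0 (fully open); "finger_force": force on a finger pad.
Only numpy, scipy, OpenCV 4.12 (cv2) and the standard library are available. Lean on these libraries where they do the work, as an engineer would, in place of code of your own. Each camera call takes 0.05 s, during which the arm holds its last target. There are 200 camera calls.

### The job

Two small drying cabinets stand on the bench, a narrow one whose drop-down door was left hanging open and a wide one that is shut. First push the narrow cabinet's door up until it is fully shut, then pull the wide cabinet's door all the way down so that it can be loaded, and let go.

Things in the scene. Friction and masses are not known exactly. Their poses are not given: they have to be found in the camera images.
- narrow_dryer_door (a joint): Door of the narrow cabinet (white and grey box 100 wide x 140 deep x 130 mm high, metal door 90 high, 10 mm thick, facing the robot). Hinged at its bottom edge: 0 = upright, shut; grows as the top comes down towards the robot; 1.45 rad = fully down on its stop, nearly level, bar 56 mm up. Starts at 1.1 to 1.4. Stiff hinge (0.25 N m, 2 to 5 N at the bar): stays where left; no latch.
- narrow_dryer_bar (a point): Centre of the narrow door's grab bar: steel rod 10 mm thick, 58 mm of it free between two end posts, in the plane of the door, 40 mm beyond its top edge (35 mm clear gap). Door shut: 170 mm above the worktop, 40 mm above the roof. Axes turn with the door: y along the bar and hinge, level; z from hinge to bar (up when shut). Hinge axis: 130 mm from here against z, 40 mm above the worktop.
- wide_dryer_door (a joint): Door of the wide cabinet (white and grey box 150 wide x 140 deep x 130 mm high, metal door 90 high, 10 mm thick, facing the robot). Hinged at its bottom edge: 0 = upright, shut; grows as the top comes down towards the robot; 1.45 rad = fully down on its stop, nearly level, bar 56 mm up. Starts shut. Stiff hinge (0.25 N m, 2 to 5 N at the bar): stays where left; no latch.
- wide_dryer_bar (a point): Centre of the wide door's grab bar: steel rod 10 mm thick, 108 mm of it free between two end posts, in the plane of the door, 40 mm beyond its top edge (35 mm clear gap). Door shut: 170 mm above the worktop, 40 mm above the roof. Axes turn with the door: y along the bar and hinge, level; z from hinge to bar (up when shut). Hinge axis: 130 mm from here against z, 40 mm above the worktop.

How it is judged:
On the way, in this order (a step that is already met when the one before it is completed fails the run):
1. the narrow cabinet's door is pushed up shut (within 0.1 rad) while the wide one is still shut (within 0.15 rad) (value of joint narrow_dryer_door below 0.1 rad and value of joint wide_dryer_door below 0.15 rad), for 0.2 s.
2. the wide cabinet's door is pulled down to within 0.15 rad of its stop (value of joint wide_dryer_door above 1.3 rad), for 0.2 s.
At the end, for the whole second after the job is handed in: The narrow cabinet's door is shut within 0.1 rad (6 degrees) and the wide cabinet's door is down within 0.15 rad (9 degrees) of its stop, at rest (value of joint narrow_dryer_door below 0.1 rad and value of joint wide_dryer_door above 1.3 rad and velocity of joint wide_dryer_door between -0.05 and 0.05 rad/s); the robot touches nothing.
It also fails if it takes over 54 s, if anything falls off the work surface, if the arm or the gripper's body presses on something with over 40 N, if the wrist force passes 120 N, or if a joint passes its speed limit or range.

## Working session

There is one attempt and no reset: what is moved stays moved. The work goes in short steps, Python scripts to look and compute and a tool call to move; the robot and the scene stay as the last step left them, time stands still between calls to the robot, and variables do not carry over. Pictures are saved under pics/ and viewed, at most 10 in all, crops included, and the job is handed in when it is done.

Besides the shell and the picture viewer there is one more tool, called after "Call:" in YAML: its name, and indented under it one key for each argument. jog_arm: Moves the arm, as the interface text tells. Its arguments: {"type":"object","properties":{"targets":{"type":"string"},"jaw":{"type":"number"},"force":{"type":"number"}},"required":["targets"]}

```bash
mkdir -p pics; ls; python3 - <<'E'
from cell import r
import cv2,numpy as np
a=r.camera("scene");b=r.camera("top")
cv2.imwrite("pics/s.png",a[:,:,::-1]);cv2.imwrite("pics/t.png",b[:,:,::-1])
for n in("scene","top"):
    m=r.camera_model(n);print(n,np.round(np.array(m["K"]),1).tolist(),np.round(m["R"],3).tolist(),np.round(m["t"],3))
print(r.get_obs())
E
```

```text
pics
scene [[383.0, 0.0, 251.8], [0.0, 383.0, 194.9], [0.0, 0.0, 1.0]] [[-0.737, -0.676, 0.014], [-0.444, 0.469, -0.763], [0.509, -0.569, -0.646]] [0.581 0.356 0.686]
top [[436.4, 0.0, 249.3], [0.0, 436.4, 192.7], [0.0, 0.0, 1.0]] [[-0.003, -1.0, -0.01], [-0.997, 0.003, -0.081], [0.081, 0.01, -0.997]] [0.143 0.673 0.959]
{'time_s': 0.1, 'joints': array([-1.34933647e+00,  1.81416173e-01,  1.60785231e+00,  1.22586458e-05,
        1.35382402e+00, -2.06333820e-01]), 'dq': array([ 1.33769415e-04, -9.05318784e-04, -4.33364891e-03,  1.34131976e-03,
       -9.14734260e-04, -4.22245829e-06]), 'joint_torque': array([ 1.36147810e-03, -4.34823453e+01, -3.42695618e+01,  7.03636254e-02,
        3.40741302e-02, -3.85622116e-05]), 'eef_pos': array([ 0.23843475, -0.52267426,  0.20425564]), 'orientation': array([-7.49947479e-04,  9.77211162e-01,  2.12268183e-01,  3.12817774e-07]), 'ft_force': array([ 0.36474133, -0.14481088,  0.1409389 ]), 'ft_torque': array([ 0.00266909, -0.0459999 , -0.00118066]), 'finger_force': 0.0, 'grip_width': 0.9966875741582263}
```

View pics/s.png

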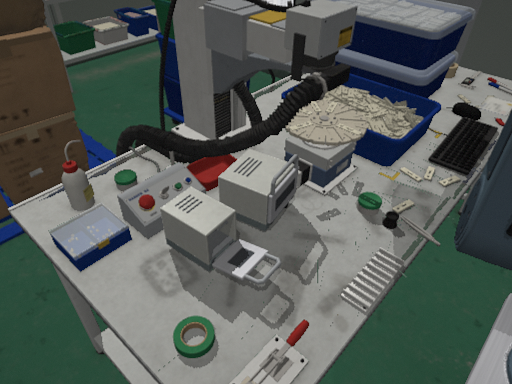

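View pics/t.png

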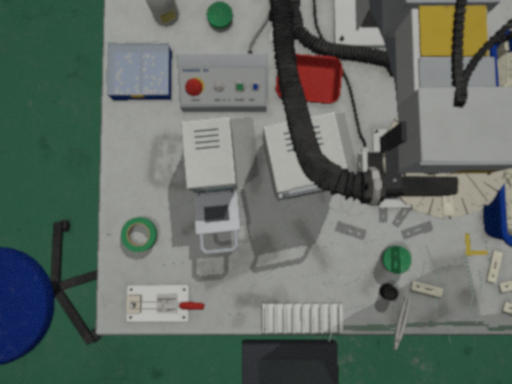

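The scene view shows the narrow cabinet (roof around 200,215, door hanging open with its bar near 270,272) and the wide one, shut, behind it (bar near 288,180). In the top view the narrow bar is near (219,250) and the wide roof near (305,155), partly hidden by the hose. I'll enlarge both views.

```bash
python3 - <<'E'
import cv2,numpy as np
a=cv2.imread("pics/t.png")[105:265,170:370];b=cv2.imread("pics/s.png")[140:290,155:315]
def g(im,x0,y0,s):
    im=cv2.resize(im,None,fx=s,fy=s,interpolation=cv2.INTER_CUBIC)
    for k in range(0,im.shape[1],20*s): cv2.line(im,(k,0),(k,6),(0,0,255),1);cv2.putText(im,str(x0+k//s),(k,16),0,.35,(0,0,255))
    for k in range(0,im.shape[0],20*s): cv2.line(im,(0,k),(6,k),(0,0,255),1);cv2.putText(im,str(y0+k//s),(8,k+4),0,.35,(0,0,255))
    return im
cv2.imwrite("pics/tc.png",g(a,170,105,4-1)); cv2.imwrite("pics/tc.png",cv2.resize(g(a,170,105,3),None,fx=1.2,fy=1.2))
cv2.imwrite("pics/tc.png",g(a,170,105,3)); cv2.imwrite("pics/sc.png",g(b,155,140,4)[:600])
E
```

```text
(no output)
```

View pics/tc.png

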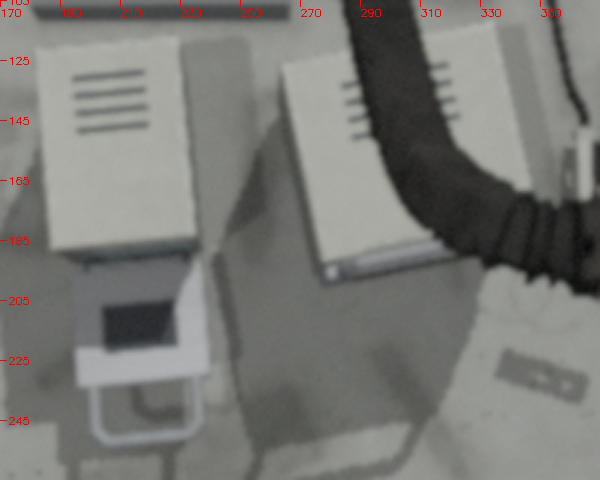

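View pics/sc.png

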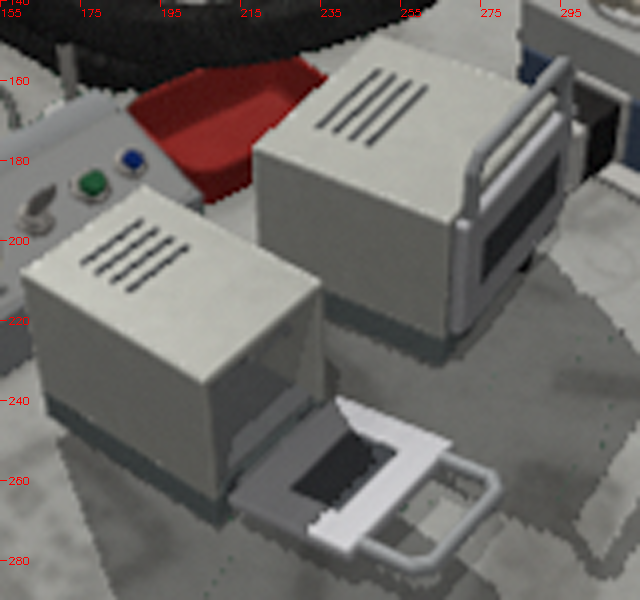

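```bash
cat > h.py <<'E'
from cell import r
import numpy as np
def ray(n,p):
    m=r.camera_model(n);R=np.array(m["R"]);c=-R.T@np.array(m["t"])
    d=R.T@np.linalg.solve(np.array(m["K"]),[p[0],p[1],1]);return c,d/np.linalg.norm(d)
def plane(n,p,z): c,d=ray(n,p);return c+d*(z-c[2])/d[2]
def tri(a,b):
    c1,d1=ray("top",a);c2,d2=ray("scene",b)
    s=np.linalg.lstsq(np.c_[d1,-d2],c2-c1,rcond=None)[0];A=c1+s[0]*d1;B=c2+s[1]*d2
    return (A+B)/2,np.linalg.norm(A-B)
E
python3 - <<'E'
from h import *
np.set_printoptions(precision=4,suppress=True)
T=lambda u,v:(170+u/3,105+v/3); S=lambda u,v:(155+u/4,140+v/4)
print("Nroof",*[plane("top",T(*p),.13) for p in[(50,250),(200,238),(37,53),(180,38)]])
print("Nroof scene FL,FR,BL?",*[plane("scene",S(*p),.13) for p in[(205,382),(322,282),(22,270),(143,187)]])
print("Nbar",tri(T(103,440),S(425,568)),tri(T(192,433),S(492,478)),tri(T(147,437),S(462,525)))
print("Wroof top",*[plane("top",T(*p),.13) for p in[(320,280),(283,65),(495,25)]])
print("Wroof scene",*[plane("scene",S(*p),.13) for p in[(450,222),(255,150),(380,40)]])
print("Wbar scene z.17",*[plane("scene",S(*p),.17) for p in[(474,160),(562,65)]], plane("top",T(332,270),.17))
E
```

```text
Nroof [0.6744 0.2671 0.13  ] [0.6822 0.1655 0.13  ] [0.81   0.2772 0.13  ] [0.8199 0.1792 0.13  ]
Nroof scene FL,FR,BL? [0.6725 0.2682 0.13  ] [0.682  0.1721 0.13  ] [0.8105 0.28   0.13  ] [0.8178 0.1856 0.13  ]
Nbar (array([0.5436, 0.2384, 0.0623]), np.float64(0.001258697076698206)) (array([0.5502, 0.1748, 0.0724]), np.float64(0.004435966831565637)) (array([0.5459, 0.2065, 0.0658]), np.float64(0.0014228298173189738))
Wroof top [0.6534 0.0846 0.13  ] [0.8008 0.1087 0.13  ] [ 0.8279 -0.0364  0.13  ]
Wroof scene [0.6639 0.0841 0.13  ] [0.7957 0.1148 0.13  ] [ 0.8225 -0.0276  0.13  ]
Wbar scene z.17 [0.66   0.0702 0.17  ] [ 0.6819 -0.0403  0.17  ] [0.6571 0.0789 0.17  ]
```

Call:
jog_arm:
  targets: "0.023 0.056 0.005 0 0 0.123;0.023 0.056 0.005 0 0 0.123;0.023 0.056 0.005 0 0 0.123;0.023 0.056 0.005 0 0 0.123;0.023 0.056 0.005 0 0 0.123;0.023 0.056 0.005 0 0 0.123;0.023 0.056 0.005 0 0 0.123;0.023 0.056 0.005 0 0 0.123;0.023 0.056 0.005 0 0 0.123;0.023 0.056 0.005 0 0 0.123"
  jaw: 0.032

```text
time_s: 1.35
eef_pos: [0.4688, 0.0389, 0.2551]
orientation: [0.0, 0.674, 0.739, 0.0]
ft_force: [1.0, -0.4, 1.0]
grip_width: 0.362
finger_force: 0.0
```

Call:
jog_arm:
  targets: "0.019 0.042 -0.01 0 0 0;0.019 0.042 -0.01 0 0 0;0.019 0.042 -0.01 0 0 0;0.019 0.042 -0.01 0 0 0;0 0 -0.01 0 0 0;0 0 -0.01 0 0 0;0 0 0 0 0 0;0 0 0 0 0 0;0 0 0 0 0 0;0 0 0 0 0 0"

```text
time_s: 2.6
eef_pos: [0.5448, 0.2046, 0.1956]
orientation: [0.0, 0.676, 0.737, 0.0]
ft_force: [0.8, -0.2, 0.0]
grip_width: 0.367
finger_force: 0.0
```

```bash
python3 - <<'E'
from h import *
import cv2
np.set_printoptions(precision=4,suppress=True)
o=r.get_obs();print(o["time_s"],o["eef_pos"],o["orientation"],o["joints"])
m=r.camera_model("wrist");print(m)
a=r.camera("wrist");b=r.camera("top");cv2.imwrite("pics/w1.png",a[:,:,::-1])
b=cv2.resize(b[105:265,170:370],(480,384),interpolation=cv2.INTER_CUBIC)
cv2.imwrite("pics/t2.png",b[:,:,::-1])
E
```

```text
2.6 [0.5448 0.2046 0.1956] [0.0003 0.6759 0.737  0.0004] [0.1553 0.2037 1.5997 0.     1.3373 0.0688]
{'K': array([[272.8715,   0.    , 257.7529],
       [  0.    , 272.8715, 193.5623],
       [  0.    ,   0.    ,   1.    ]]), 'R': array([[ 0.9962,  0.0875, -0.    ],
       [ 0.0828, -0.9423,  0.3244],
       [ 0.0284, -0.3231, -0.9459]]), 't': array([-0.5611,  0.1061,  0.4327])}
```

View pics/w1.png

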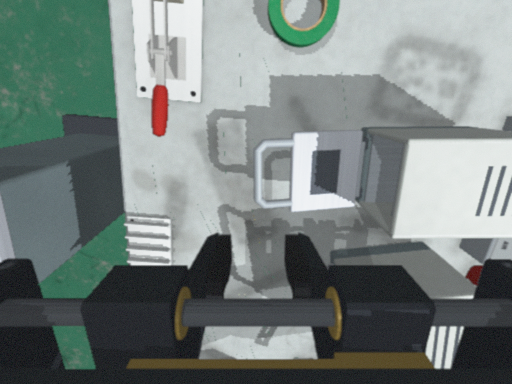

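The wrist view shows the narrow door's bar as a vertical rod at column about 258, rows 147 to 203, square with the image, so the yaw is right.

```bash
python3 - <<'E'
from h import *
np.set_printoptions(precision=4,suppress=True)
for p in[(258,174),(258,147),(258,203),(363,167)]: print(plane("wrist",p,.066 if p[0]<300 else .045))
E
```

```text
[0.5451 0.2076 0.066 ]
[0.5423 0.239  0.066 ]
[0.5483 0.1716 0.066 ]
[0.6741 0.2224 0.045 ]
```

Call:
jog_arm:
  targets: "0 0.002 -0.03 0 0 0;0 0 -0.03 0 0 0;0 0 -0.03 0 0 0;0 0 -0.025 0 0 0;0 0 -0.02 0 0 0;0 0 -0.013 0 0 0;0 0 0 0 0 0;0 0 0 0 0 0;0 0 0 0 0 0;0 0 0 0 0 0"

```text
time_s: 3.95
eef_pos: [0.545, 0.2069, 0.0477]
orientation: [0.0, 0.676, 0.737, 0.0]
ft_force: [0.1, 0.0, 0.4]
grip_width: 0.361
finger_force: 0.0
```

Call:
jog_arm:
  targets: "0 0 0 0 0 0;0 0 0 0 0 0;0 0 0 0 0 0;0 0 0 0 0 0;0 0 0 0 0 0;0 0 0 0 0 0;0 0 0 0 0 0;0 0 0 0 0 0;0 0 0 0 0 0;0 0 0 0 0 0"
  jaw: 0.0
  force: 25

```text
time_s: 5.2
eef_pos: [0.5446, 0.2068, 0.047]
orientation: [-0.0, 0.676, 0.737, 0.0]
ft_force: [-0.3, 0.2, -0.5]
grip_width: 0.005
finger_force: 0.0
```

```bash
python3 - <<'E'
from h import *
import cv2
a=r.camera("wrist");b=r.camera("scene");print(r.get_obs()["grip_width"])
b=cv2.resize(b[170:300,180:330],(443,384),interpolation=cv2.INTER_CUBIC)
cv2.imwrite("pics/w2.png",cv2.resize(np.hstack([a[:,130:430],b]),None,fx=1,fy=1)[:,:,::-1])
E
```

```text
0.007671405528644811
```

View pics/w2.png

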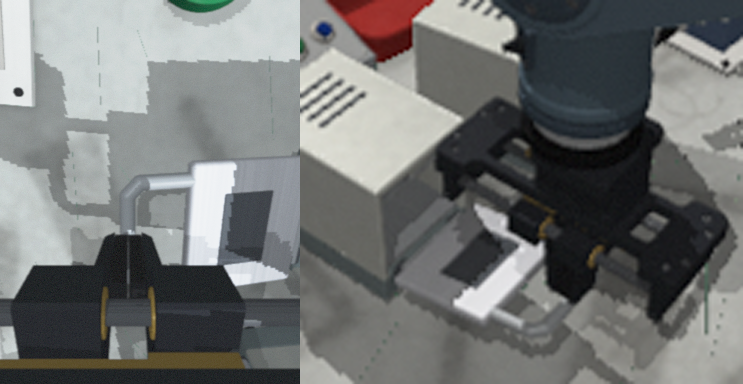

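```bash
python3 - <<'E'
from h import *
o=r.get_obs();p=o["eef_pos"]
for n in("scene","wrist","top"):
    m=r.camera_model(n)
    for q in(p,[.545,.2065,.066],[.545,.2065,.056]):
        c=m["R"]@q+m["t"];u=(m["K"]@c)[:2]/c[2];print(n,u.round(1), "crop",((u[0]-180)*2.953+300,(u[1]-170)*2.953) if n=="scene" else u[0]-130)
E
```

```text
scene [270.8 277.3] crop (np.float64(568.1640168738575), np.float64(316.9270179264939))
scene [271.2 271.5] crop (np.float64(569.2126892381295), np.float64(299.600581647914))
scene [270.9 274.5] crop (np.float64(568.5574124141099), np.float64(308.4615566865257))
wrist [257.2 223.8] crop 127.15636918730218
wrist [257.7 236.7] crop 127.70694166471975
wrist [257.7 229.9] crop 127.72298663414352
top [219.3 250.6] crop 89.3382179313322
top [218.8 250.8] crop 88.79570351015388
top [219.2 250.6] crop 89.16133027519115
```

The combined picture shows the fingers shut right above the bar (wrist column 258, fingertip at row 235; the TCP would project to row 224). The scene view agrees: the fingers seem to end about 20 mm short of the stated TCP. I'll open, go 20 mm lower (still clear of the table either way) and close again.

Call:
jog_arm:
  targets: "0 0 0.01 0 0 0;0 0 0 0 0 0;0 0 0 0 0 0;0 0 0 0 0 0;0 0 -0.01 0 0 0;0 0 -0.01 0 0 0;0 0 -0.005 0 0 0;0 0 -0.005 0 0 0;0 0 0 0 0 0;0 0 0 0 0 0"
  jaw: 0.032

```text
time_s: 6.55
eef_pos: [0.5448, 0.2069, 0.0272]
orientation: [0.0, 0.676, 0.737, 0.0]
ft_force: [-0.1, -0.5, -0.6]
grip_width: 0.361
finger_force: 0.0
```

Call:
jog_arm:
  targets: "0 0 0 0 0 0;0 0 0 0 0 0;0 0 0 0 0 0;0 0 0 0 0 0;0 0 0 0 0 0;0 0 0 0 0 0;0 0 0 0 0 0;0 0 0 0 0 0;0 0 0 0 0 0;0 0 0 0 0 0"
  jaw: 0.0

```text
time_s: 7.8
eef_pos: [0.5443, 0.2068, 0.0269]
orientation: [-0.0, 0.676, 0.737, -0.0]
ft_force: [-3.9, 0.3, 1.3]
grip_width: 0.1
finger_force: 25.0
```

```bash
python3 - <<'E'
import numpy as np
for q0,q1,yaw in((1.385,0,.09),(0,1.45,.19)):
    q=np.linspace(q0,q1,21);s=-.13*np.sin(q);z=.13*np.cos(q)
    p=np.round(np.c_[s*np.cos(yaw),s*np.sin(yaw),z]-[s[0]*np.cos(yaw),s[0]*np.sin(yaw),z[0]],4)
    d=np.round(np.diff(p,axis=0),4)
    for h in(d[:10],d[10:]):print(";".join("%g %g %g 0 0 0"%tuple(v) for v in h))
E
```

```text
0.002 0.0002 0.0088 0 0 0;0.0025 0.0002 0.0086 0 0 0;0.0032 0.0003 0.0084 0 0 0;0.0037 0.0003 0.0082 0 0 0;0.0043 0.0004 0.0079 0 0 0;0.0048 0.0004 0.0076 0 0 0;0.0053 0.0005 0.0073 0 0 0;0.0058 0.0006 0.0068 0 0 0;0.0063 0.0005 0.0065 0 0 0;0.0067 0.0006 0.0059 0 0 0
0.0071 0.0007 0.0055 0 0 0;0.0074 0.0006 0.005 0 0 0;0.0078 0.0007 0.0045 0 0 0;0.0081 0.0008 0.0039 0 0 0;0.0083 0.0007 0.0034 0 0 0;0.0085 0.0008 0.0027 0 0 0;0.0087 0.0008 0.0022 0 0 0;0.0089 0.0008 0.0015 0 0 0;0.0089 0.0008 0.001 0 0 0;0.0089 0.0008 0.0003 0 0 0
-0.0092 -0.0018 -0.0003 0 0 0;-0.0092 -0.0017 -0.0011 0 0 0;-0.0091 -0.0018 -0.0017 0 0 0;-0.009 -0.0017 -0.0023 0 0 0;-0.0088 -0.0017 -0.003 0 0 0;-0.0085 -0.0016 -0.0037 0 0 0;-0.0082 -0.0016 -0.0043 0 0 0;-0.008 -0.0016 -0.0049 0 0 0;-0.0075 -0.0014 -0.0054 0 0 0;-0.0072 -0.0014 -0.006 0 0 0
-0.0067 -0.0013 -0.0065 0 0 0;-0.0062 -0.0012 -0.007 0 0 0;-0.0057 -0.0011 -0.0074 0 0 0;-0.0051 -0.001 -0.0078 0 0 0;-0.0046 -0.0008 -0.0082 0 0 0;-0.004 -0.0008 -0.0085 0 0 0;-0.0034 -0.0007 -0.0088 0 0 0;-0.0028 -0.0005 -0.009 0 0 0;-0.0021 -0.0004 -0.0091 0 0 0;-0.0014 -0.0003 -0.0093 0 0 0
```

Call:
jog_arm:
  targets: "0.002 0.0002 0.009 0 0 0;0.0025 0.0002 0.0085 0 0 0;0.003 0.0003 0.0085 0 0 0;0.0035 0.0003 0.008 0 0 0;0.0045 0.0004 0.008 0 0 0;0.005 0.0004 0.0075 0 0 0;0.0055 0.0005 0.0075 0 0 0;0.006 0.0005 0.007 0 0 0;0.0065 0.0005 0.0065 0 0 0;0.0065 0.0006 0.006 0 0 0"

```text
time_s: 9.05
eef_pos: [0.5886, 0.2109, 0.1045]
orientation: [-0.001, 0.676, 0.737, -0.001]
ft_force: [-7.4, -0.3, 3.1]
grip_width: 0.1
finger_force: 25.0
```

Call:
jog_arm:
  targets: "0.007 0.0007 0.0055 0 0 0;0.0075 0.0007 0.005 0 0 0;0.008 0.0007 0.0045 0 0 0;0.008 0.0007 0.004 0 0 0;0.0085 0.0007 0.0035 0 0 0;0.0085 0.0008 0.0025 0 0 0;0.0085 0.0008 0.002 0 0 0;0.009 0.0008 0.0015 0 0 0;0.009 0.0008 0.001 0 0 0;0.009 0.0008 0 0 0 0"

```text
time_s: 10.3
eef_pos: [0.6719, 0.2187, 0.1375]
orientation: [-0.001, 0.676, 0.737, -0.001]
ft_force: [-34.9, -3.6, 29.5]
grip_width: 0.087
finger_force: 27.5
```

Call:
jog_arm:
  targets: "-0.003 0 0.002 0 0 0;0 0 0.001 0 0 0;0 0 0 0 0 0;0 0 0 0 0 0;0 0 0 0 0 0;0 0 0 0 0 0;0 0 0 0 0 0;0 0 0 0 0 0;0 0 0 0 0 0;0 0 0 0 0 0"

```text
time_s: 11.55
eef_pos: [0.6711, 0.2186, 0.1378]
orientation: [0.001, 0.676, 0.737, 0.002]
ft_force: [-0.7, 0.2, 5.1]
grip_width: 0.085
finger_force: 25.0
```

```bash
python3 - <<'E'
from h import *
import cv2
o=r.get_obs();print(o["eef_pos"],o["ft_force"],o["joints"])
a=r.camera("scene")[120:290,150:340];cv2.imwrite("pics/s3.png",cv2.resize(a,None,fx=3,fy=3,interpolation=cv2.INTER_CUBIC)[:,:,::-1])
E
```

```text
[0.67113558 0.21855134 0.13777883] [-0.65372799  0.19160376  5.09064294] [1.46982493e-01 5.19472182e-01 1.30281548e+00 3.12696039e-04
 1.31543411e+00 5.99572346e-02]
```

View pics/s3.png

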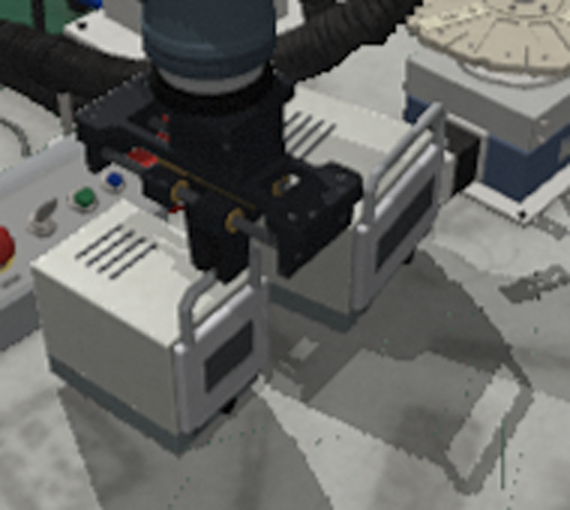

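The door is shut: narrow bar upright around (215,290) in the crop, with the wide door still shut. Now release, rise and move over to the wide one.

Call:
jog_arm:
  targets: "0 0 0 0 0 0;0 0 0 0 0 0;0 0 0 0 0 0;0 0 0 0 0 0;0 0 0.015 0 0 0;0 0 0.02 0 0 0;0 0 0.03 0 0 0;0 0 0.03 0 0 0;0 0 0.015 0 0 0;0 0 0 0 0 0"
  jaw: 0.035

```text
time_s: 12.85
eef_pos: [0.6704, 0.2184, 0.2483]
orientation: [0.001, 0.676, 0.737, 0.001]
ft_force: [-0.6, -0.1, -1.2]
grip_width: 0.395
finger_force: 0.0
```

Call:
jog_arm:
  targets: "0 -0.03 0 0 0 0.035;0 -0.04 0 0 0 0.035;0 -0.04 0 0 0 0.035;0 -0.04 0 0 0 0;0 -0.035 0 0 0 0;0 -0.022 0 0 0 0;0 0 0 0 0 0;0 0 0 0 0 0;0 0 0 0 0 0;0 0 0 0 0 0"

```text
time_s: 14.1
eef_pos: [0.6696, 0.0123, 0.2461]
orientation: [0.0, 0.636, 0.772, 0.0]
ft_force: [0.2, 0.2, -1.1]
grip_width: 0.398
finger_force: 0.0
```

```bash
python3 - <<'E'
from h import *
import cv2
o=r.get_obs();print(o["eef_pos"],o["orientation"],o["ft_force"])
a=r.camera("wrist");cv2.imwrite("pics/w4.png",a[:,:,::-1])
E
```

```text
[0.66960115 0.01230523 0.24607467] [2.16955051e-05 6.35533572e-01 7.72073230e-01 7.90584745e-05] [ 0.15184144  0.24945239 -1.05792128]
```

View pics/w4.png

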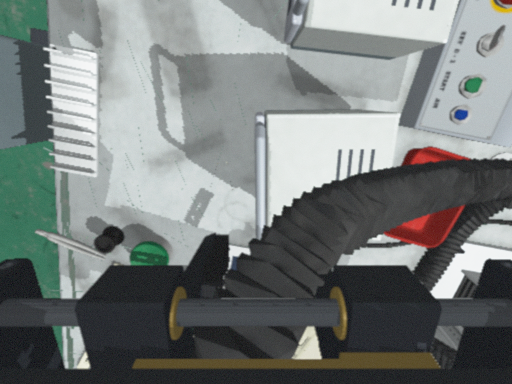

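```bash
python3 - <<'E'
from h import *
for p in[(261,120),(261,180),(261,240)]: print(plane("wrist",p,.17))
m=r.camera_model("wrist");c=m["R"]@np.array([.672,.012,.17])+m["t"];print((m["K"]@c)[:2]/c[2])
E
```

```text
[0.65977297 0.07890149 0.17      ]
[0.67088897 0.02352216 0.17      ]
[ 0.6837846  -0.04072317  0.17      ]
[259.80561535 191.23431681]
```

The wide bar is the vertical rod at column 261, rows 113 to 240, so its line passes x = 0.673 at y = 0.012 and is aligned with the tool.

Call:
jog_arm:
  targets: "0.003 0 -0.02 0 0 0;0 0 -0.025 0 0 0;0 0 -0.025 0 0 0;0 0 -0.02 0 0 0;0 0 -0.012 0 0 0;0 0 -0.008 0 0 0;0 0 0 0 0 0;0 0 0 0 0 0;0 0 0 0 0 0;0 0 0 0 0 0"

```text
time_s: 15.4
eef_pos: [0.6729, 0.0111, 0.1366]
orientation: [0.0, 0.636, 0.772, 0.0]
ft_force: [0.3, 0.5, 0.4]
grip_width: 0.392
finger_force: 0.0
```

Call:
jog_arm:
  targets: "0 0 0 0 0 0;0 0 0 0 0 0;0 0 0 0 0 0;0 0 0 0 0 0;0 0 0 0 0 0;0 0 0 0 0 0;0 0 0 0 0 0;0 0 0 0 0 0;0 0 0 0 0 0;0 0 0 0 0 0"
  jaw: 0.0

```text
time_s: 16.65
eef_pos: [0.6721, 0.0111, 0.136]
orientation: [-0.0, 0.636, 0.772, -0.0]
ft_force: [-5.5, -1.2, 3.9]
grip_width: 0.099
finger_force: 25.0
```

Call:
jog_arm:
  targets: "-0.009 -0.002 0 0 0 0;-0.009 -0.0017 -0.001 0 0 0;-0.009 -0.0017 -0.0017 0 0 0;-0.009 -0.0017 -0.0023 0 0 0;-0.009 -0.0017 -0.003 0 0 0;-0.0085 -0.0016 -0.0037 0 0 0;-0.008 -0.0016 -0.0043 0 0 0;-0.008 -0.0016 -0.005 0 0 0;-0.0075 -0.0014 -0.0055 0 0 0;-0.007 -0.0014 -0.006 0 0 0"

```text
time_s: 17.9
eef_pos: [0.5865, -0.0063, 0.1049]
orientation: [-0.001, 0.636, 0.772, -0.002]
ft_force: [-8.2, -2.6, 14.0]
grip_width: 0.074
finger_force: 25.3
```

Call:
jog_arm:
  targets: "-0.0075 -0.0015 -0.0045 0 0 0;-0.007 -0.0013 -0.006 0 0 0;-0.006 -0.001 -0.007 0 0 0;-0.005 -0.001 -0.008 0 0 0;-0.0045 -0.001 -0.008 0 0 0;-0.004 -0.0008 -0.0085 0 0 0;-0.0035 -0.0007 -0.009 0 0 0;-0.003 -0.0005 -0.009 0 0 0;-0.002 -0.0004 -0.009 0 0 0;-0.0015 -0.0003 -0.0095 0 0 0"

```text
time_s: 19.15
eef_pos: [0.5452, -0.0137, 0.0258]
orientation: [0.0, 0.636, 0.772, 0.0]
ft_force: [-22.9, 5.5, 72.6]
grip_width: 0.004
finger_force: 37.6
```

Call:
jog_arm:
  targets: "0 0 0.008 0 0 0;0 0 0.012 0 0 0;0 0 0.02 0 0 0;0 0 0.03 0 0 0;0 0 0.03 0 0 0;0 0 0.02 0 0 0;0 0 0 0 0 0;0 0 0 0 0 0;0 0 0 0 0 0;0 0 0 0 0 0"

```text
time_s: 20.4
eef_pos: [0.544, -0.0136, 0.1441]
orientation: [-0.001, 0.636, 0.772, -0.0]
ft_force: [0.4, -0.0, 0.8]
grip_width: 0.005
finger_force: 0.0
```

```bash
python3 - <<'E'
from h import *
import cv2
o=r.get_obs();print(o["eef_pos"],o["ft_force"])
a=r.camera("wrist");b=r.camera("scene")
b=cv2.resize(b[140:290,180:325],(371,384),interpolation=cv2.INTER_CUBIC)
cv2.imwrite("pics/w5.png",np.hstack([a[:,90:],b])[:,:,::-1]);print(a.shape)
E
```

```text
[ 0.54404549 -0.0135804   0.14406856] [ 0.3851637  -0.04535833  0.77698146]
(384, 512, 3)
```

View pics/w5.png

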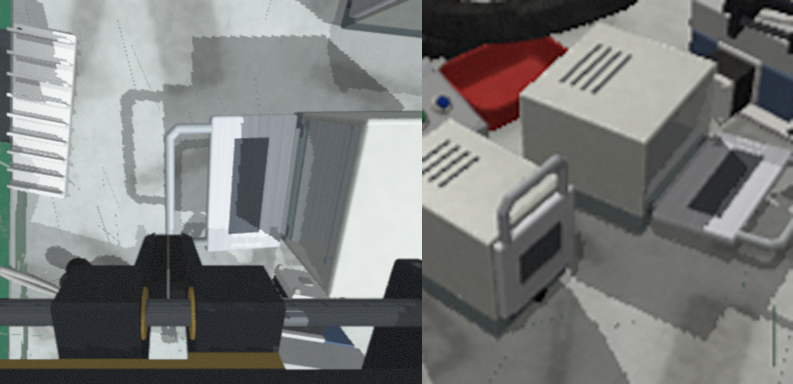

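The left half (wrist) shows the wide door open with its bar at column about 261, near corner at row 132. The right half (scene) shows it nearly level and the narrow door still shut. I'll check the bar's height.

```bash
python3 - <<'E'
from h import *
def tri2(n1,a,n2,b):
    c1,d1=ray(n1,a);c2,d2=ray(n2,b)
    s=np.linalg.lstsq(np.c_[d1,-d2],c2-c1,rcond=None)[0];return c1+s[0]*d1,c2+s[1]*d2
S=lambda u,v:(180+(u-422)/2.56,140+v/2.56)
print(tri2("wrist",(263,132),"scene",S(745,246)))
h=np.array([.673,.012]);n=np.array([.982,.189])
for z in(.056,.066,.08):print(z,(plane("wrist",(261,185),z)[:2]-h)@n)
E
```

```text
(array([0.53924562, 0.04065563, 0.04494709]), array([0.56281067, 0.05504287, 0.04434646]))
0.056 -0.12768781746994767
0.066 -0.1278024835007953
0.08 -0.12796301594398196
```

Call:
jog_arm:
  targets: "0.002 0 -0.03 0 0 0;0 0 -0.03 0 0 0;0 0 -0.025 0 0 0;0 0 -0.015 0 0 0;0 0 -0.006 0 0 0;0 0 -0.003 0 0 0;0 0 -0.002 0 0 0;0 0 -0.001 0 0 0;0 0 0 0 0 0;0 0 0 0 0 0"

```text
time_s: 21.75
eef_pos: [0.5467, -0.0137, 0.0333]
orientation: [0.0, 0.636, 0.772, 0.0]
ft_force: [0.4, -0.5, -0.3]
grip_width: 0.005
finger_force: 0.0
```

Call:
jog_arm:
  targets: "0 0 -0.001 0 0 0;0 0 -0.001 0 0 0;0 0 -0.001 0 0 0;0 0 -0.001 0 0 0;0 0 -0.001 0 0 0;0 0 -0.001 0 0 0;0 0 -0.001 0 0 0;0 0 -0.001 0 0 0;0 0 0 0 0 0;0 0 0 0 0 0"

```text
time_s: 23.0
eef_pos: [0.5467, -0.0138, 0.0269]
orientation: [0.0, 0.636, 0.772, -0.0]
ft_force: [-7.1, 0.8, 17.5]
grip_width: 0.005
finger_force: 8.3
```

Call:
jog_arm:
  targets: "0 0 0.01 0 0 0;0 0 0.02 0 0 0;0 0 0.03 0 0 0;0 0 0.04 0 0 0;0 0 0.04 0 0 0;0 0 0.03 0 0 0;0 0 0.02 0 0 0;0 0 0 0 0 0;0 0 0 0 0 0;0 0 0 0 0 0"

```text
time_s: 24.25
eef_pos: [0.5458, -0.0135, 0.2136]
orientation: [-0.001, 0.636, 0.772, -0.001]
ft_force: [-0.3, 0.4, -0.2]
grip_width: 0.004
finger_force: 0.0
```

```bash
python3 - <<'E'
from h import *
o=r.get_obs();print(o["time_s"],o["eef_pos"],o["ft_force"]);print(r.hand_in())
E
```

```text
24.25 [ 0.54577358 -0.01351792  0.21355864] [-0.34884236  0.36970399 -0.20713122]
the job is handed in; nothing more can be done
None
```

I handed the job in at 24 s, but the hand-in returned no verdict: the narrow door is shut, the wide door is down (its bar took 17.5 N of downward push without giving), and the arm is clear of both; the grip slipped off the wide bar near the end of the pull, with a brief 76 N at the wrist.

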